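Set out freshly turned pieces on the drying stands

ROBOT

A 6-joint arm with a two-finger parallel gripper is mounted at the origin on the work surface. World frame = base frame: x ahead of the robot, y to its left, z up, the work surface at z = 0. Lengths are in mm, angles in rad, forces in N, time in s.
With the tool pointing down it reaches from about 350 to 975 mm from the base axis. Payload 7.1 kg.
Tool frame: the origin (TCP) lies midway between the tips of the shut fingers; the grasp point (between the pads) lies 19 mm behind it; z points along the fingers, y is the line along which they close (so a half turn about z gives the same grasp; the last joint's range is limited). The gripper opens to 88 mm and grips with 3 to 60 N. Pads are 20 mm wide; open, the fingers measure 115 mm over their backs; the gripper's body (75 mm by 178 mm) begins 61 mm behind the grasp point.
Start: joints at [-1.246, 0.423, 1.63, -0, 1.089, -0.019], TCP at [210.684, -588.402, 222.675] pointing down, gripper open.
Joint ranges: [-3, 3], [-0.9, 2.11], [0.09, 2.58], [-1.31, 4.45], [0.11, 2.69], [-2.54, 2.54]. Speed limits (rad/s): [2.39, 2.39, 3.01, 3.14, 3.14, 3.14].

INTERFACE

Orientations are given as a rotation vector (axis times angle).
In Python, from workcell import ctrl gives the robot as it stands.
- The arm moves only by the shell command python3 -m inch 'ROWS' [OPENING]. ROWS is JSON, a list of rows, each an object with "xyz": the shift along the tool's x, y, z in mm, a list of three; "rot": the turn, a rotation vector about the tool's x, y, z in rad, a list of three. In form: [{"xyz": [dx, dy, dz], "rot": [ax, ay, az]}, ...]. A call has 1 to 12 rows; each row is the pose to reach, as a shift and turn from the pose commanded when the call began, along the tool's axes at that moment; what a row does not reach only later rows make up. A row lasts 1/12 s, in which the tool goes at most 41.7 mm and 7.16 degrees, less where a joint would pass 70% of its speed; a pose out of reach is approached as far as the arm can. A call with a gripper value outside its range is refused whole. OPENING is the closure in counts, from 0 (fully open) to 255 (shut), set as the call begins (- or left out, the last holds). The fingers move at their own pace and stop on an object; the grip force is fixed at half the most. Time passes only in rows, so rows that repeat a pose let the fingers close. It gives the time, the measured TCP pose, the force, the opening and the grip force at its end, in the units of the state.
- ctrl.get_obs(): the state, without advancing time (a new reading comes with each control period).
- ctrl.get_image(name): name is "scene" or "top" or "wrist"; returns the picture (480x640x3 uint8, red, green, blue); there is no depth.
- ctrl.camera_model(name): a dict with "fx", "fy", "cx", "cy" (pixels), "position" and "attitude" of the camera in the world. Camera axes: x right, y up, looking along -z (the intrinsics and any distortion apply to the point x, -y, -z); pixel columns grow to the right and rows downward; lengths in mm; the calibration is good to about 2 mm. A picture is of the moment at which its call begins: read the wrist's pose just before it. camera_model takes no time and is no camera call; for the wrist camera it gives the pose at the moment of the call.
- ctrl.close_job(): hands the job in; it is judged then, once.
The state is a dict: "t": time; "qpos": joint angles; "qvel": joint speeds; "joint_torque": joint torques, N m; "ee_pos": TCP position; "orientation": TCP orientation; "ft_force": force on the tool from outside, world axes, zero at the start; "moment": the same for the moment, N m; "width": finger opening in mm; "grasp_force": force on a finger pad.
Only numpy, scipy, OpenCV 4.12 (cv2) and the standard library are available. Lean on these libraries where they do the work, as an engineer would, in place of code of your own. Each camera call takes 0.05 s, during which the arm holds its last target. There are 200 camera calls.

TASK

Set the four freshly turned wooden pieces out to dry, each on the stand that is made for it: the wide ring over the thick post and the narrow ring over the thin post, both lying flat on the post's base, the cup upright inside the round rimmed tray, and the saucer moved from its cradle, kept on edge, into the empty slot of the two-slot rack, fully down. Leave the smaller saucer that already stands in the rack undisturbed.

Things in the scene. Friction and masses are not known exactly. Their poses are not given: they have to be found in the camera images.
- wide_ring: Wider turned wooden ring, axis upright, lying flat on the bench: outside diameter 62, hole 44, height 30 mm. Origin: centre of its underside, z up along its axis. Grip it from outside across its diameter.
- narrow_ring: Narrower turned wooden ring, axis upright, lying flat on the bench: outside diameter 42, hole 27, height 30 mm. Origin: centre of its underside, z up along its axis. Grip it from outside across its diameter.
- cup: Turned wooden cup without a handle, standing upright, open at the top: outside diameter 56 mm (51 at the foot, straight-sided from 8 mm up), wall 4, height 60 mm. Origin: centre of its underside, z up along its axis.
- saucer: Turned wooden saucer, a flat disc of diameter 120 and thickness 12 mm, standing on edge in the low cradle. Origin: centre of the disc (71 mm above the bench when it stands in the cradle or rack, its top edge then at 131 mm). Body y is the disc's axis, level, across its thickness; x and z lie in the disc's plane. Grip it from above across its thickness at the top of its rim.
- stored_saucer: Smaller saucer, diameter 100, thickness 10 mm, already standing on edge in the rack's other slot, loose. Origin: centre of the disc, 59 mm above the bench, its top edge at 109 mm. Body y is its axis. It is to stay where it is.
- thick_post: Fixed wooden stand: grey-painted round base, diameter 90 and 10 mm thick, with one upright pale post of diameter 28 mm in its middle, post top 55 mm above the bench. The wide ring goes over it; the narrow ring does not fit. Origin: centre of the base's underside, on the bench; z up.
- thin_post: Fixed wooden stand: grey-painted round base, diameter 90 and 10 mm thick, with one upright pale post of diameter 10 mm in its middle, post top 55 mm above the bench. For the narrow ring. Origin: centre of the base's underside, on the bench; z up.
- round_tray: Fixed low round grey-painted wooden tray: outside diameter 90, inside 76 mm, floor 5 mm and rim 12 mm above the bench. For the cup. Origin: centre of its underside, on the bench; z up.
- rack: Fixed grey rack, two parallel slots along x; base 124 x 106 x 8 mm. Origin: on the bench under the middle of the EMPTY slot; the other, with the small saucer, is at y = +50 mm (39 mm clear between the discs). Empty slot 18 mm wide between pale dowels at x = -40, +40, flaring above 55 mm to a 40 mm mouth (tops 79 mm). Cross bars at x = -30, +30 centre the saucer: fully down, its centre is at 71 mm.
- cradle: Fixed low grey wooden cradle with a single slot, in which the saucer stands at the start: base board 124 (x) by 56 (y) by 8 mm, slot 15 mm wide between four short dowels, tops 49 mm above the bench, and two cross bars that carry the disc. Origin: on the bench under the middle of the slot; x along the slot, y across it.

How it is judged:
By the outcome, as a careful person would: the job done as asked, in the order asked, and still so for the second after the job is handed in, with the robot touching nothing.
It also fails if it takes over 93 s, if anything falls off the work surface, if the arm or the gripper's body presses on something with over 40 N, if the wrist force passes 120 N, or if a joint passes its speed limit or range.

## Working session

There is one attempt and no reset: what is moved stays moved. The work goes in short steps, Python scripts to look and compute and a shell command to move; the robot and the scene stay as the last step left them, time stands still between calls to the robot, and variables do not carry over. Pictures are saved under pics/ and viewed, at most 14 in all, crops included, and the job is handed in when it is done.

```bash
ls; mkdir -p pics; python3 - <<'E'
from workcell import ctrl
import cv2
o=ctrl.get_obs();print({k:o[k] for k in('t','ee_pos','orientation','width')})
for n in('scene','top'):
    cv2.imwrite(f'pics/{n}0.png',ctrl.get_image(n)[:,:,::-1]);print(n,ctrl.camera_model(n))
print(ctrl.camera_model('wrist'))
E
```

```text
pics
{'t': 0.0, 'ee_pos': array([ 210.50890559, -587.88023221,  221.91106326]), 'orientation': array([-3.09378951e+00, -5.37161212e-01,  3.70237137e-04]), 'width': 87.96234791380613}
scene {'fx': 496.09242036617314, 'fy': 496.09242036617314, 'cx': 317.90166373650175, 'cy': 240.51977075610648, 'position': array([1127.68665232, -378.31627278,  696.34154733]), 'attitude': array([0.79375645, 0.41346674, 0.91373816])}
top {'fx': 623.5425179729691, 'fy': 623.5425179729691, 'cx': 323.88435784870484, 'cy': 238.59031984644994, 'position': array([ 456.53445903,    9.70449647, 1597.01069556]), 'attitude': array([ 0.03365911, -0.02449581, -1.54778811])}
{'fx': 416.2412793711761, 'fy': 416.2412793711761, 'cx': 322.1758641888804, 'cy': 245.1109102627558, 'position': array([ 289.45138968, -559.86484965,  384.14796832]), 'attitude': array([-0.26942566,  0.19196399, -1.21644154])}
```

View pics/scene0.png

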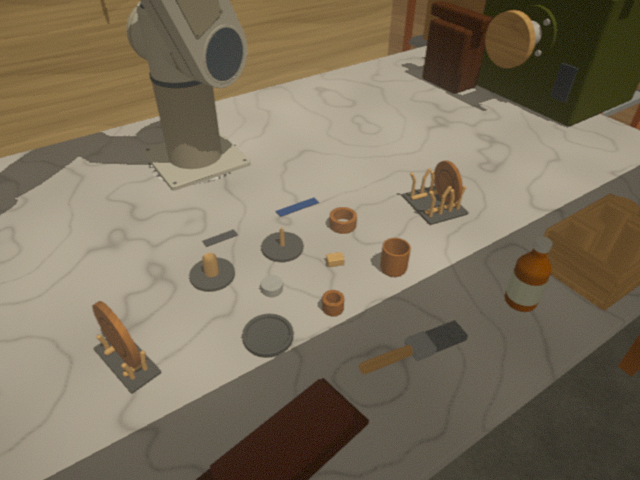

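View pics/top0.png

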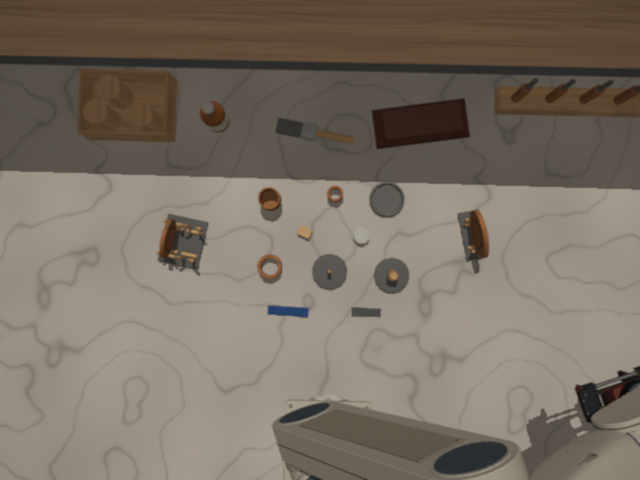

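The scene view and the top view (image up = +x, left = +y) agree. In the top view:

| Item | Pixel |
|---|---|
| Cup | (270,200) |
| Narrow ring | (335,195) |
| Tray | (387,200) |
| Wide ring | (270,267) |
| Thin post | (330,271) |
| Thick post | (391,275) |
| Saucer in cradle | (475,237) |
| Rack | (182,243), with the stored saucer at about (168,240) |

Next I'll turn these into world positions.

```bash
cat > h.py <<'E'
import numpy as np,cv2
from scipy.spatial.transform import Rotation as R
from workcell import ctrl
def cast(m,px,z):
    px=np.atleast_2d(px).astype(float)
    d=np.c_[(px[:,0]-m['cx'])/m['fx'],-(px[:,1]-m['cy'])/m['fy'],-np.ones(len(px))]
    d=R.from_rotvec(m['attitude']).apply(d);p=np.array(m['position'])
    return p+d*((z-p[2])/d[:,2])[:,None]
def proj(m,P):
    c=R.from_rotvec(m['attitude']).inv().apply(np.atleast_2d(P)-m['position'])
    return np.c_[m['cx']+m['fx']*c[:,0]/-c[:,2],m['cy']-m['fy']*c[:,1]/-c[:,2]]
def masks(im):
    h=cv2.cvtColor(im,cv2.COLOR_RGB2HSV).astype(int);H,S,V=h[...,0],h[...,1],h[...,2]
    wood=((H<16)&(S>110)&(V>50)).astype(np.uint8)
    grey=((S<60)&(V<105)).astype(np.uint8)
    pale=((H>=10)&(H<25)&(S>70)&(V>120)).astype(np.uint8)
    return wood,grey,pale
def blobs(mask,roi,amin=40):
    x0,y0,x1,y1=roi;m=mask[y0:y1,x0:x1]
    cs,_=cv2.findContours(m,cv2.RETR_EXTERNAL,cv2.CHAIN_APPROX_NONE)
    return [c.reshape(-1,2)+[x0,y0] for c in cs if cv2.contourArea(c)>amin]
def circ(P):  # min enclosing circle of points cast on a plane
    (x,y),r=cv2.minEnclosingCircle(P[:,:2].astype(np.float32));return np.round([x,y,2*r],1)
E
python3 - <<'E'
from h import *
im=cv2.imread('pics/top0.png')[:,:,::-1].copy();m=ctrl.camera_model('top')
w,g,p=masks(im)
def show(n,mask,roi,z):
    for c in blobs(mask,roi): 
        P=cast(m,c,z); r=cv2.minAreaRect(P[:,:2].astype(np.float32));print(n,len(c),circ(P),'rect',np.round(r[0],1),np.round(r[1],1),round(r[2],1))
show('wide',w,(245,245,295,290),30)
show('narrow',w,(320,180,350,208),30)
show('cup',w,(250,180,290,220),60)
g2=cv2.morphologyEx(g,cv2.MORPH_CLOSE,np.ones((5,5)))
show('thick',g2,(365,250,420,300),10)
show('thin',g2,(305,250,352,295),10)
show('tray',g2,(362,180,412,222),12)
show('rack',g2,(150,205,220,280),8)
show('cradle',g2,(450,205,495,280),8)
show('saucer',w,(450,200,500,265),131)
show('stored',w,(150,205,220,280),109)
E
python3 -c "
import cv2,numpy as np
im=cv2.imread('pics/top0.png');a=im[200:280,140:225];b=im[200:280,440:510]
cv2.imwrite('pics/racks.png',cv2.resize(np.hstack([a,b]),None,fx=5,fy=5,interpolation=cv2.INTER_CUBIC))"
```

```text
wide 66 [441.5 154.9  60.3] rect [441.4 154.5] [57.7 57.8] 1.3
narrow 43 [629.   -4.6  40. ] rect [629.   -5.9] [37.9 35.3] 1.3
cup 61 [609.7 156.1  57.2] rect [609.7 156.2] [52.1 52. ] 1.3
thick 98 [ 425.3 -153.5   89.8] rect [ 425.1 -152.8] [85.8 88.3] 72.9
thin 98 [431.7   3.9  90. ] rect [430.8   3.5] [86.3 83.9] 1.3
tray 163 [ 641.6 -137.2  136. ] rect [ 621.2 -137.7] [ 94.6 124.9] 1.3
rack 229 [493.7 376.4 171.9] rect [492.1 377.8] [111.3 137.4] 78.8
cradle 160 [ 515.2 -355.8  158.5] rect [ 514.2 -351.9] [157.2  40.7] 15.1
saucer 124 [ 531.2 -344.1  111.6] rect [ 530.  -339.7] [111.1  47.4] 14.9
stored 135 [501.9 377.9 100.1] rect [500.9 382.6] [58.9 92.3] 70.1
```

View pics/racks.png

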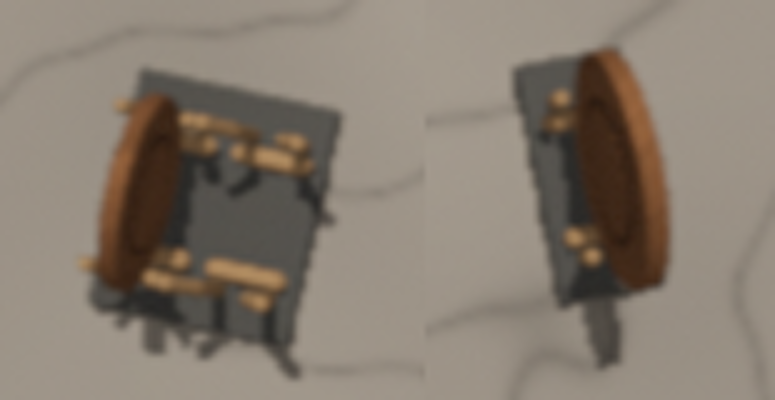

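The racks crop shows both stands turned roughly 12–15° from the world x axis. The rack's empty slot is on the −y side of the stored saucer. Now the ring: I'll work out the first move.

```bash
cat >> h.py <<'E'
def go(x,y,z,hd=0.,o=None):
    o=o or ctrl.get_obs();r=R.from_rotvec(o['orientation'])
    T=R.from_euler('z',hd)*R.from_euler('x',np.pi)
    print('xyz',np.round(r.inv().apply(np.array([x,y,z])-o['ee_pos']),1),'rot',np.round((r.inv()*T).as_rotvec(),3),'t',round(o['t'],2))
def snap(n):
    o=ctrl.get_obs();m=ctrl.camera_model('wrist');im=ctrl.get_image('wrist');cv2.imwrite(f'pics/{n}.png',im[:,:,::-1]);return o,m,im
E
python3 - <<'E'
from h import *
go(410,155,200,0)
m=ctrl.camera_model('wrist');o=ctrl.get_obs();print(R.from_rotvec(o['orientation']).inv().apply(cast(m,[320,240],0)[0]-o['ee_pos']),R.from_rotvec(o['orientation']).inv().apply(m['position']-o['ee_pos']))
E
```

```text
xyz [ 438.2 -632.2   22.9] rot [-0.001  0.     0.344] t 0.1
[-34.34442632  -2.30376499 221.99080277] [ 8.37760008e+01 -5.49697308e-02 -1.62160464e+02]
```

```bash
R='{"xyz":[438,-632,23],"rot":[0,0,0.344]}'; python3 -m inch '[{"xyz":[438,-632,23],"rot":[0,0,0.344]},{"xyz":[438,-632,23],"rot":[0,0,0.344]},{"xyz":[438,-632,23],"rot":[0,0,0.344]},{"xyz":[438,-632,23],"rot":[0,0,0.344]},{"xyz":[438,-632,23],"rot":[0,0,0.344]},{"xyz":[438,-632,23],"rot":[0,0,0.344]},{"xyz":[438,-632,23],"rot":[0,0,0.344]},{"xyz":[438,-632,23],"rot":[0,0,0.344]},{"xyz":[438,-632,23],"rot":[0,0,0.344]},{"xyz":[438,-632,23],"rot":[0,0,0.344]},{"xyz":[438,-632,23],"rot":[0,0,0.344]},{"xyz":[438,-632,23],"rot":[0,0,0.344]}]' 0
python3 -c "
from h import *
go(410,155,200,0)"
```

```text
t: 1.1
ee_pos: [340.0, -103.8, 207.8]
orientation: [3.141, -0.001, 0.001]
ft_force: [0.6, -0.2, -1.3]
width: 87.7
grasp_force: 0.0
xyz [  69.7 -258.9    7.8] rot [ 0.    -0.    -0.001] t 1.1
```

```bash
python3 -m inch '[{"xyz":[70,-259,8],"rot":[0,0,0]},{"xyz":[70,-259,8],"rot":[0,0,0]},{"xyz":[70,-259,8],"rot":[0,0,0]},{"xyz":[70,-259,8],"rot":[0,0,0]},{"xyz":[70,-259,8],"rot":[0,0,0]},{"xyz":[70,-259,8],"rot":[0,0,0]},{"xyz":[70,-259,8],"rot":[0,0,0]},{"xyz":[70,-259,8],"rot":[0,0,0]},{"xyz":[70,-259,8],"rot":[0,0,0]}]'
python3 - <<'E'
from h import *
o,m,im=snap('w1');print(o['ee_pos'])
w,g,p=masks(im)
for c in blobs(w,(0,0,640,480),500):
    P=cast(m,c,30);print(c.mean(0).round(),cv2.contourArea(c),circ(P))
E
```

```text
t: 1.85
ee_pos: [409.8, 153.7, 199.3]
orientation: [3.141, 0.004, -0.002]
ft_force: [-0.0, -0.6, -0.0]
width: 87.6
grasp_force: 0.0
[409.78371067 153.72068477 199.29667368]
[192. 317.] 761.5 [318.8 273.5  66.1]
[318. 175.] 4547.5 [445.  156.8  62. ]
[  4. 101.] 512.0 [504.5 393.4  61.5]
```

View pics/w1.png

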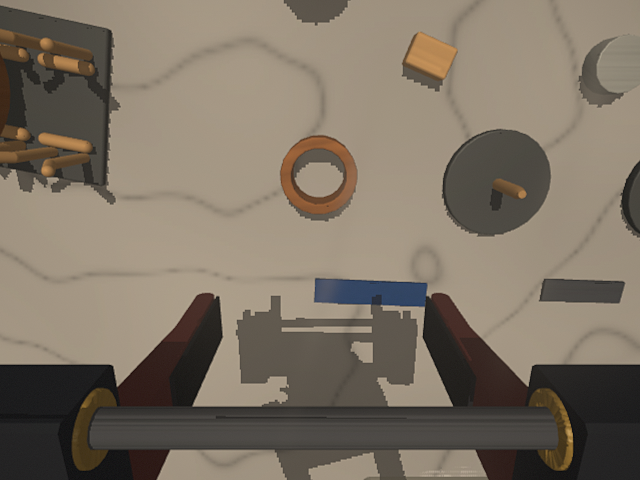

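The wrist view shows the wide ring at pixel (318,176). Its diameter measures 62.0, which is right, and it lies at (445,157). That matches the top view, so I'll descend and grip.

```bash
python3 -m inch '[{"xyz":[34.5,-2.5,20],"rot":[0,0,0]},{"xyz":[34.5,-2.5,60],"rot":[0,0,0]},{"xyz":[34.5,-2.5,100],"rot":[0,0,0]},{"xyz":[34.5,-2.5,140],"rot":[0,0,0]},{"xyz":[34.5,-2.5,170],"rot":[0,0,0]},{"xyz":[34.5,-2.5,185],"rot":[0,0,0]},{"xyz":[34.5,-2.5,192],"rot":[0,0,0]},{"xyz":[34.5,-2.5,192],"rot":[0,0,0]},{"xyz":[34.5,-2.5,192],"rot":[0,0,0]}]'
python3 -m inch '[{"xyz":[0,0,0],"rot":[0,0,0]},{"xyz":[0,0,0],"rot":[0,0,0]},{"xyz":[0,0,0],"rot":[0,0,0]},{"xyz":[0,0,0],"rot":[0,0,0]},{"xyz":[0,0,0],"rot":[0,0,0]},{"xyz":[0,0,0],"rot":[0,0,0]},{"xyz":[0,0,0],"rot":[0,0,0]},{"xyz":[0,0,0],"rot":[0,0,0]}]' 255
```

```text
t: 2.65
ee_pos: [445.0, 154.9, 8.3]
orientation: [3.142, -0.003, 0.0]
ft_force: [-0.1, -0.3, 0.3]
width: 87.8
grasp_force: 0.0
t: 3.32
ee_pos: [445.3, 156.0, 8.5]
orientation: [-3.141, 0.0, -0.002]
ft_force: [-1.1, -1.1, 7.9]
width: 61.2
grasp_force: 30.0
```

```bash
python3 -m inch '[{"xyz":[0,0,-30],"rot":[0,0,0]},{"xyz":[0,0,-70],"rot":[0,0,0]},{"xyz":[0,0,-110],"rot":[0,0,0]},{"xyz":[-50,309,-120],"rot":[0,0,0]},{"xyz":[-50,309,-120],"rot":[0,0,0]},{"xyz":[-50,309,-120],"rot":[0,0,0]},{"xyz":[-50,309,-120],"rot":[0,0,0]},{"xyz":[-50,309,-120],"rot":[0,0,0]},{"xyz":[-50,309,-120],"rot":[0,0,0]},{"xyz":[-50,309,-120],"rot":[0,0,0]},{"xyz":[-50,309,-120],"rot":[0,0,0]},{"xyz":[-50,309,-120],"rot":[0,0,0]}]'
python3 -m inch '[{"xyz":[0,0,0],"rot":[0,0,0]},{"xyz":[0,0,0],"rot":[0,0,0]}]'
python3 - <<'E'
from h import *
o,m,im=snap('w2');print(o['ee_pos'],o['width'])
w,g,p=masks(im)
for c in blobs(cv2.morphologyEx(g,cv2.MORPH_CLOSE,np.ones((5,5))),(0,0,640,300),1500):
    P=cast(m,c,10);print('grey',c.mean(0).round(),cv2.contourArea(c),circ(P))
for c in blobs(w,(0,0,640,480),500)+blobs(p,(0,0,640,480),200):
    print('col',c.mean(0).round(),cv2.contourArea(c),circ(cast(m,c,o['ee_pos'][2]+22)),'z55',circ(cast(m,c,55)))
E
```

```text
t: 4.32
ee_pos: [394.6, -156.7, 128.2]
orientation: [3.14, -0.007, 0.002]
ft_force: [0.2, -0.2, -1.0]
width: 61.6
grasp_force: 30.0
t: 4.48
ee_pos: [394.5, -152.8, 127.7]
orientation: [-3.141, 0.001, 0.0]
ft_force: [-0.1, 0.9, -0.8]
width: 61.6
grasp_force: 30.0
[ 394.51017257 -152.78143617  127.70240066] 61.574337722407414
grey [328. 181.] 12791.0 [ 428.6 -153.4   89.9]
grey [ 93. 179.] 14325.5 [434.1   2.7  93.1]
grey [625.  83.] 4245.5 [ 490.4 -341.9  108.6]
col [434. 358.] 1858.0 [ 389.8 -196.    56.5] z55 [ 329.9 -225.1   94.6]
col [210. 352.] 2646.5 [ 390.  -109.7   56.5] z55 [330.3 -80.4  94.7]
col [322. 328.] 19857.0 [ 398.9 -153.    68.9] z55 [ 345.1 -152.9  115.4]
col [495. 435.] 302.0 [ 350.3 -223.3   35.8] z55 [ 263.8 -270.8   60.1]
col [371. 380.] 340.0 [ 377.8 -172.1   16.5] z55 [ 309.9 -185.    27.7]
col [273. 379.] 343.0 [ 378.  -133.6   16.7] z55 [ 310.3 -120.4   27.9]
col [322. 309.] 4691.0 [ 395.  -153.    60.6] z55 [ 338.6 -153.   101.5]
col [ 63. 181.] 235.5 [455.2 -66.2  19.5] z55 [439.5  -7.5  32.7]
col [323. 193.] 1592.5 [ 451.8 -152.8   17.2] z55 [ 433.8 -152.6   28.8]
```

View pics/w2.png

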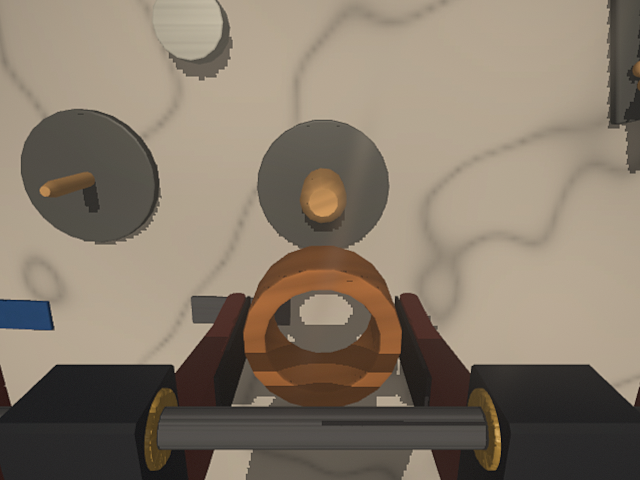

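The ring is held centred at pixel (322,320). The thick post's base is at (323,185), measures 89.9 across and lies at about (428,−153). I'll move over the post, lower and release.

```bash
python3 -m inch '[{"xyz":[32.5,0.5,0],"rot":[0,0,0]},{"xyz":[32.5,0.5,0],"rot":[0,0,0]},{"xyz":[32.5,0.5,20],"rot":[0,0,0]},{"xyz":[32.5,0.5,45],"rot":[0,0,0]},{"xyz":[32.5,0.5,70],"rot":[0,0,0]},{"xyz":[32.5,0.5,90],"rot":[0,0,0]},{"xyz":[32.5,0.5,102],"rot":[0,0,0]},{"xyz":[32.5,0.5,108.5],"rot":[0,0,0]},{"xyz":[32.5,0.5,108.5],"rot":[0,0,0]},{"xyz":[32.5,0.5,108.5],"rot":[0,0,0]}]'
```

```text
t: 5.37
ee_pos: [427.3, -152.8, 19.1]
orientation: [-3.141, -0.002, 0.001]
ft_force: [0.6, -0.1, -0.2]
width: 61.5
grasp_force: 30.0
```

```bash
python3 -m inch '[{"xyz":[0,0,0.7],"rot":[0,0,0]},{"xyz":[0,0,0.7],"rot":[0,0,0]}]'
python3 -m inch '[{"xyz":[0,0,0],"rot":[0,0,0]},{"xyz":[0,0,0],"rot":[0,0,0]},{"xyz":[0,0,0],"rot":[0,0,0]},{"xyz":[0,0,0],"rot":[0,0,0]},{"xyz":[0,0,0],"rot":[0,0,0]},{"xyz":[0,0,-15],"rot":[0,0,0]},{"xyz":[0,0,-50],"rot":[0,0,0]},{"xyz":[0,0,-90],"rot":[0,0,0]},{"xyz":[0,0,-130],"rot":[0,0,0]},{"xyz":[40,0,-130],"rot":[0,0,0]},{"xyz":[80,0,-130],"rot":[0,0,0]},{"xyz":[120,-30,-130],"rot":[0,0,0]}]' 0
python3 -c "
from h import *
o=ctrl.get_obs();print(o['ee_pos']);go(590,-5,150,0)"
```

```text
t: 5.53
ee_pos: [427.6, -153.5, 18.9]
orientation: [3.141, 0.001, 0.001]
ft_force: [-0.2, -0.2, -0.2]
width: 61.9
grasp_force: 30.0
t: 6.53
ee_pos: [544.2, -131.5, 151.3]
orientation: [3.139, -0.005, 0.01]
ft_force: [-0.2, -0.9, -0.2]
width: 87.5
grasp_force: 0.0
[ 544.24694358 -131.46159747  151.34243366]
xyz [  45.3 -126.6    1.3] rot [ 0.003 -0.007 -0.003] t 6.53
```

```bash
python3 -m inch '[{"xyz":[43,-118,0],"rot":[0,0,0]},{"xyz":[43,-118,0],"rot":[0,0,0]},{"xyz":[43,-118,0],"rot":[0,0,0]},{"xyz":[43,-118,0],"rot":[0,0,0]},{"xyz":[43,-118,0],"rot":[0,0,0]},{"xyz":[43,-118,0],"rot":[0,0,0]}]'
python3 - <<'E'
from h import *
o,m,im=snap('w3');print(o['ee_pos'],o['width'])
w,g,p=masks(im)
for c in blobs(w,(0,0,640,480),500): print('wood',c.mean(0).round(),cv2.contourArea(c),circ(cast(m,c,30)),circ(cast(m,c,60)))
c=cv2.imread('pics/top0.png');t=ctrl.get_image('top');cv2.imwrite('pics/top1.png',t[230:320,340:440,::-1])
w,g,p=masks(t);mt=ctrl.camera_model('top')
for c in blobs(w,(360,245,425,305)): print('placed',circ(cast(mt,c,40)))
E
```

```text
t: 7.03
ee_pos: [583.1, -10.9, 148.2]
orientation: [3.141, 0.001, -0.001]
ft_force: [0.0, -0.0, 0.4]
width: 87.9
grasp_force: 0.0
[583.0672749  -10.85797053 148.22595649] 87.9199464476341
wood [498. 463.] 703.0 [ 379.7 -161.2   38.8] [ 410.4 -145.1   34.7]
wood [453. 318.] 503.5 [ 514.6 -108.    57.8] [530.9 -97.6  51.7]
wood [170. 351.] 3250.0 [491.1 109.1 131.2] [509.9  96.3 117.1]
wood [ 62. 194.] 9279.0 [612.2 165.3  90.9] [618.1 146.5  81.2]
wood [313. 164.] 2940.0 [633.2  -4.7  41.8] [636.8  -5.4  37.4]
placed [ 424.  -153.2   62.4]
```

View pics/w3.png

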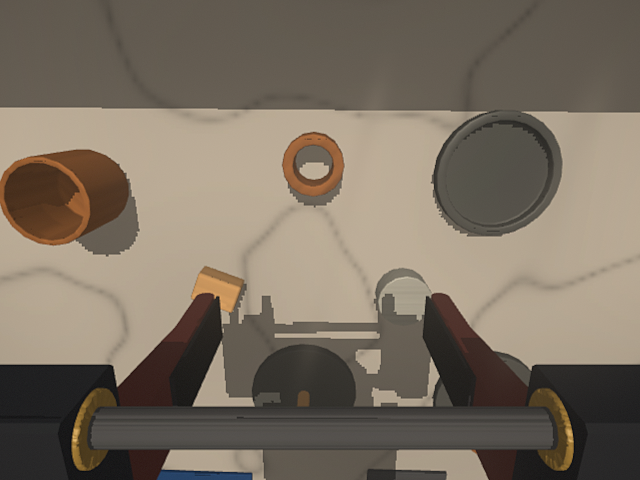

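The narrow ring is at pixel (313,164), measures 41.8 across and lies at (633,−5). The top view confirms the wide ring is centred on the thick post.

```bash
python3 -m inch '[{"xyz":[40,-6,0],"rot":[0,0,0]},{"xyz":[49.5,-6,35],"rot":[0,0,0]},{"xyz":[49.5,-6,75],"rot":[0,0,0]},{"xyz":[49.5,-6,110],"rot":[0,0,0]},{"xyz":[49.5,-6,130],"rot":[0,0,0]},{"xyz":[49.5,-6,140],"rot":[0,0,0]},{"xyz":[49.5,-6,140],"rot":[0,0,0]},{"xyz":[49.5,-6,140],"rot":[0,0,0]}]'
python3 -m inch '[{"xyz":[0,0,0],"rot":[0,0,0]},{"xyz":[0,0,0],"rot":[0,0,0]},{"xyz":[0,0,0],"rot":[0,0,0]},{"xyz":[0,0,0],"rot":[0,0,0]},{"xyz":[0,0,0],"rot":[0,0,0]},{"xyz":[0,0,0],"rot":[0,0,0]},{"xyz":[0,0,0],"rot":[0,0,0]},{"xyz":[0,0,0],"rot":[0,0,0]},{"xyz":[0,0,0],"rot":[0,0,0]},{"xyz":[0,0,0],"rot":[0,0,0]}]' 255
```

```text
t: 7.8
ee_pos: [633.3, -5.7, 9.0]
orientation: [3.142, -0.002, 0.0]
ft_force: [0.0, -0.3, 0.5]
width: 87.7
grasp_force: 0.0
t: 8.63
ee_pos: [633.1, -4.7, 8.6]
orientation: [-3.142, 0.0, 0.0]
ft_force: [-0.2, -0.5, 2.7]
width: 41.2
grasp_force: 30.0
```

```bash
python3 -m inch '[{"xyz":[0,0,-40],"rot":[0,0,0]},{"xyz":[0,0,-80],"rot":[0,0,0]},{"xyz":[0,0,-120],"rot":[0,0,0]},{"xyz":[-238,-8,-120],"rot":[0,0,0]},{"xyz":[-238,-8,-120],"rot":[0,0,0]},{"xyz":[-238,-8,-120],"rot":[0,0,0]},{"xyz":[-238,-8,-120],"rot":[0,0,0]},{"xyz":[-238,-8,-120],"rot":[0,0,0]},{"xyz":[-238,-8,-120],"rot":[0,0,0]},{"xyz":[-238,-8,-120],"rot":[0,0,0]},{"xyz":[-238,-8,-120],"rot":[0,0,0]},{"xyz":[-238,-8,-120],"rot":[0,0,0]}]'
python3 - <<'E'
from h import *
o,m,im=snap('w4');print(o['ee_pos'],o['width'])
w,g,p=masks(im)
for c in blobs(cv2.morphologyEx(g,cv2.MORPH_CLOSE,np.ones((5,5))),(0,0,640,300),1500):
    P=cast(m,c,10);print('grey',c.mean(0).round(),cv2.contourArea(c),circ(P))
for c in blobs(p,(250,100,400,280),100): print('post top?',c.mean(0).round(),cast(m,c[c[:,1].argmax()],55))
for c in blobs(w,(0,200,640,480),2500): print('ring',c.mean(0).round(),circ(cast(m,c,o['ee_pos'][2]+22)))
E
```

```text
t: 9.63
ee_pos: [396.7, 3.2, 129.0]
orientation: [3.142, -0.0, 0.004]
ft_force: [0.5, -0.4, -0.3]
width: 41.9
grasp_force: 30.0
[396.73751191   3.22500832 129.02595699] 41.87537098843744
grey [534. 185.] 5354.0 [ 427.9 -150.8   93. ]
grey [325. 178.] 12953.5 [434.9   4.9  89.9]
post top? [319. 188.] [[432.14081261   4.35761395  55.        ]]
ring [402. 352.] [392.2 -27.1  52.5]
ring [322. 327.] [402.1   3.2  50.9]
ring [571. 217.] [450.4 -80.8  40.6]
```

View pics/w4.png

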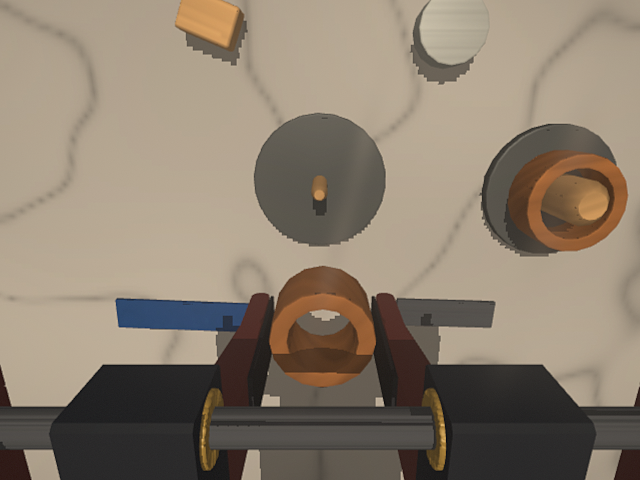

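The wide ring lies flat on the thick post at pixel (567,205). The thin post's base is at (320,180), diameter 89.9 at (434.5,4.7), and the narrow ring is held above (322,325).

```bash
python3 -m inch '[{"xyz":[39,-1.2,0],"rot":[0,0,0]},{"xyz":[39,-1.2,0],"rot":[0,0,0]},{"xyz":[39,-1.2,20],"rot":[0,0,0]},{"xyz":[39,-1.2,45],"rot":[0,0,0]},{"xyz":[39,-1.2,70],"rot":[0,0,0]},{"xyz":[39,-1.2,90],"rot":[0,0,0]},{"xyz":[39,-1.2,103],"rot":[0,0,0]},{"xyz":[39,-1.2,109.3],"rot":[0,0,0]},{"xyz":[39,-1.2,109.3],"rot":[0,0,0]},{"xyz":[39,-1.2,109.3],"rot":[0,0,0]},{"xyz":[39,-1.2,109.3],"rot":[0,0,0]}]'
```

```text
t: 10.6
ee_pos: [435.3, 4.5, 19.3]
orientation: [3.142, -0.0, 0.002]
ft_force: [0.7, -0.7, 0.1]
width: 41.4
grasp_force: 30.0
```

```bash
python3 -m inch '[{"xyz":[0,0,0.5],"rot":[0,0,0]},{"xyz":[0,0,0.5],"rot":[0,0,0]},{"xyz":[0,0,0.5],"rot":[0,0,0]},{"xyz":[0,0,0.5],"rot":[0,0,0]},{"xyz":[0,0,0.5],"rot":[0,0,0]},{"xyz":[0,0,0.5],"rot":[0,0,0]},{"xyz":[0,0,0],"rot":[0,0,0]},{"xyz":[0,0,-20],"rot":[0,0,0]},{"xyz":[0,0,-60],"rot":[0,0,0]},{"xyz":[0,0,-100],"rot":[0,0,0]},{"xyz":[0,0,-140],"rot":[0,0,0]},{"xyz":[0,0,-180],"rot":[0,0,0]}]' 0
python3 -m inch '[{"xyz":[126,-151,0],"rot":[0,0,0]},{"xyz":[126,-151,0],"rot":[0,0,0]},{"xyz":[126,-151,0],"rot":[0,0,0]},{"xyz":[126,-151,0],"rot":[0,0,0]},{"xyz":[126,-151,0],"rot":[0,0,0]},{"xyz":[126,-151,0],"rot":[0,0,0]},{"xyz":[126,-151,0],"rot":[0,0,0]}]'
python3 - <<'E'
from h import *
o,m,im=snap('w5');print(o['ee_pos'],o['width'])
w,g,p=masks(im)
for c in blobs(w,(0,0,640,480),500): print('wood',c.mean(0).round(),cv2.contourArea(c),circ(cast(m,c,60)))
t=ctrl.get_image('top');w,g,p=masks(t);mt=ctrl.camera_model('top')
for c in blobs(w,(300,245,425,305)): print('placed',circ(cast(mt,c,40)))
a=cv2.resize(im[:300],(400,188));b=cv2.resize(t[180:310,240:430],(400,274));cv2.imwrite('pics/v5.png',np.vstack([a,b])[:,:,::-1])
E
```

```text
t: 11.6
ee_pos: [433.4, 4.5, 201.1]
orientation: [-3.142, 0.0, 0.001]
ft_force: [0.5, -0.1, -0.7]
width: 88.1
grasp_force: 0.0
t: 12.18
ee_pos: [560.1, 156.4, 198.7]
orientation: [3.141, 0.003, -0.001]
ft_force: [-0.3, -0.7, 0.1]
width: 87.7
grasp_force: 0.0
[560.13094977 156.36477745 198.66094418] 87.74751131810959
wood [629. 347.] 780.0 [460.7 -99.   40. ]
wood [471. 331.] 1725.0 [472.5  33.5  98.3]
wood [190. 320.] 874.0 [485.5 265.6  60.6]
wood [ 24. 284.] 3795.0 [507.8 396.9 121.4]
wood [318. 155.] 4676.0 [614.  159.4  55.5]
placed [ 424.  -152.9   62.7]
placed [431.9   4.5  41.5]
```

View pics/v5.png

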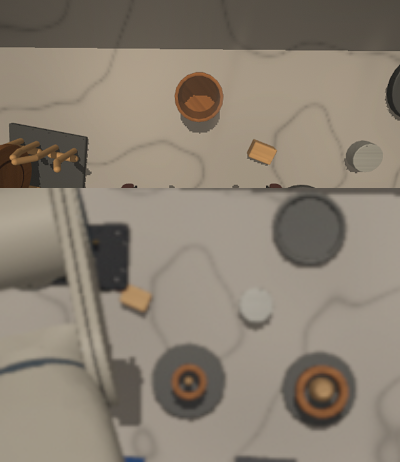

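Both rings sit centred on their posts; the narrow ring is at (432,4.5) in the top view. The cup is at wrist pixel (318,155), measures 55.5 across and lies at about (613.5,159). Now I'll grip it.

```bash
python3 -m inch '[{"xyz":[40,-2,0],"rot":[0,0,0]},{"xyz":[53,-2,30],"rot":[0,0,0]},{"xyz":[53,-2,70],"rot":[0,0,0]},{"xyz":[53,-2,110],"rot":[0,0,0]},{"xyz":[53,-2,145],"rot":[0,0,0]},{"xyz":[53,-2,165],"rot":[0,0,0]},{"xyz":[53,-2,173.5],"rot":[0,0,0]},{"xyz":[53,-2,173.5],"rot":[0,0,0]},{"xyz":[53,-2,173.5],"rot":[0,0,0]}]'
python3 -m inch '[{"xyz":[0,0,0],"rot":[0,0,0]},{"xyz":[0,0,0],"rot":[0,0,0]},{"xyz":[0,0,0],"rot":[0,0,0]},{"xyz":[0,0,0],"rot":[0,0,0]},{"xyz":[0,0,0],"rot":[0,0,0]},{"xyz":[0,0,0],"rot":[0,0,0]},{"xyz":[0,0,0],"rot":[0,0,0]},{"xyz":[0,0,0],"rot":[0,0,0]}]' 255
python3 - <<'E'
from h import *
t=cv2.imread('pics/top0.png')[:,:,::-1].copy();w,g,p=masks(t);mt=ctrl.camera_model('top')
g=cv2.cvtColor(t,cv2.COLOR_RGB2HSV)[...,2];print(g[200,360:415],g[175:225,387])
E
```

```text
t: 13.03
ee_pos: [613.3, 156.8, 26.6]
orientation: [-3.142, 0.002, -0.0]
ft_force: [0.8, -0.1, 0.8]
width: 88.0
grasp_force: 0.0
t: 13.7
ee_pos: [613.5, 157.7, 26.5]
orientation: [-3.141, 0.0, -0.001]
ft_force: [-1.9, -0.3, 6.4]
width: 56.1
grasp_force: 30.0
[160 161 160 160 160 159 160 160 154 124  88  81  84  90  93  91  93  93
  92  93  92  92  92  93  93  93  93  93  94  93  93  93  93  94  93  94
  94  93  93  93  90  76  79  93 125 149 157 158 158 158 159 159 159 159
 159] [ 89  89  90  90  89  88  88  96  79  63  85  93  93  92  92  92  92  92
  92  92  93  92  93  93  93  93  93  94  93  94  93  93  94  94  94  94
  94  93  93  98  85  70 104 148 157 158 157 158 158 158]
```

```bash
python3 -m inch '[{"xyz":[0,0,-40],"rot":[0,0,0]},{"xyz":[0,0,-80],"rot":[0,0,0]},{"xyz":[0,0,-120],"rot":[0,0,0]},{"xyz":[-48,298,-135],"rot":[0,0,0]},{"xyz":[-48,298,-135],"rot":[0,0,0]},{"xyz":[-48,298,-135],"rot":[0,0,0]},{"xyz":[-48,298,-135],"rot":[0,0,0]},{"xyz":[-48,298,-135],"rot":[0,0,0]},{"xyz":[-48,298,-135],"rot":[0,0,0]},{"xyz":[-48,298,-135],"rot":[0,0,0]},{"xyz":[-48,298,-135],"rot":[0,0,0]},{"xyz":[-48,298,-135],"rot":[0,0,0]}]'
python3 - <<'E'
from h import *
o,m,im=snap('w6');print(o['ee_pos'],o['width'])
mt=ctrl.camera_model('top');print('top',cast(mt,[386.4,200],12),'cup/top', cast(mt,[270,198.5],60))
w,g,p=masks(im)
for c in blobs(cv2.morphologyEx(g,cv2.MORPH_OPEN,np.ones((5,5))),(200,112,480,260),1500):
    P=cast(m,c,12);print('grey',c.min(0),c.max(0),cv2.contourArea(c),circ(P))
E
```

```text
t: 14.7
ee_pos: [564.5, -143.4, 160.8]
orientation: [3.141, -0.007, 0.0]
ft_force: [-0.6, -0.2, -1.2]
width: 56.5
grasp_force: 30.0
[ 564.51973896 -143.42414986  160.831094  ] 56.51318958404611
top [[ 617.31246989 -137.35598321   12.        ]] cup/top [[609.72667399 154.89321105  60.        ]]
grey [253 112] [374 208] 8785.5 [ 621.5 -137.4   90.3]
```

View pics/w6.png

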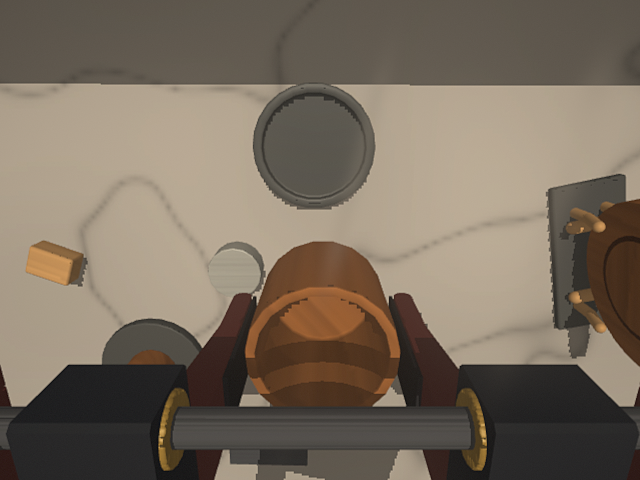

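The tray spans pixel columns 253–374 and rows 83–208 and lies at (620,−137). The cup is held upright at (322,325).

```bash
python3 -m inch '[{"xyz":[40,-3,0],"rot":[0,0,0]},{"xyz":[54.5,-3,15],"rot":[0,0,0]},{"xyz":[54.5,-3,45],"rot":[0,0,0]},{"xyz":[54.5,-3,80],"rot":[0,0,0]},{"xyz":[54.5,-3,105],"rot":[0,0,0]},{"xyz":[54.5,-3,120],"rot":[0,0,0]},{"xyz":[54.5,-3,127],"rot":[0,0,0]},{"xyz":[54.5,-3,129.3],"rot":[0,0,0]},{"xyz":[54.5,-3,129.3],"rot":[0,0,0]},{"xyz":[54.5,-3,129.3],"rot":[0,0,0]},{"xyz":[54.5,-3,129.3],"rot":[0,0,0]}]'
```

```text
t: 15.67
ee_pos: [620.3, -136.6, 32.0]
orientation: [3.141, 0.002, 0.002]
ft_force: [0.2, -0.4, -0.4]
width: 56.4
grasp_force: 30.0
```

```bash
python3 -m inch '[{"xyz":[0,0,0.5],"rot":[0,0,0]},{"xyz":[0,0,0.5],"rot":[0,0,0]},{"xyz":[0,0,0.5],"rot":[0,0,0]},{"xyz":[0,0,0.5],"rot":[0,0,0]},{"xyz":[0,0,0.5],"rot":[0,0,0]},{"xyz":[0,0,0.5],"rot":[0,0,0]},{"xyz":[0,0,-20],"rot":[0,0,0]},{"xyz":[0,0,-60],"rot":[0,0,0]},{"xyz":[0,0,-100],"rot":[0,0,0]},{"xyz":[0,0,-140],"rot":[0,0,0]},{"xyz":[0,0,-180],"rot":[0,0,0]},{"xyz":[0,0,-210],"rot":[0,0,0]}]' 0
python3 -m inch '[{"xyz":[-140,205,0],"rot":[0,0,0]},{"xyz":[-140,205,0],"rot":[0,0,0]},{"xyz":[-140,205,0],"rot":[0,0,0]},{"xyz":[-140,205,0],"rot":[0,0,0]},{"xyz":[-140,205,0],"rot":[0,0,0]},{"xyz":[-140,205,0],"rot":[0,0,0]},{"xyz":[-140,205,0],"rot":[0,0,0]},{"xyz":[-140,205,0],"rot":[0,0,0]},{"xyz":[-140,205,0],"rot":[0,0,0]}]'
python3 - <<'E'
from h import *
o,m,im=snap('w7');print(o['ee_pos'],o['width'])
t=ctrl.get_image('top')
a=im[:400];b=cv2.resize(t[180:250,340:420],(228,200));im2=a.copy();im2[:200,:228]=b
cv2.imwrite('pics/v7.png',im2[:,:,::-1])
E
```

```text
t: 16.67
ee_pos: [620.3, -137.8, 245.2]
orientation: [3.141, -0.001, 0.005]
ft_force: [1.0, 0.0, -0.1]
width: 88.3
grasp_force: 0.0
t: 17.42
ee_pos: [479.5, -342.4, 241.4]
orientation: [-3.141, 0.002, -0.0]
ft_force: [-0.2, -0.3, 0.9]
width: 87.8
grasp_force: 0.0
[ 479.50412169 -342.4447239   241.4220248 ] 87.79554537213198
```

View pics/v7.png

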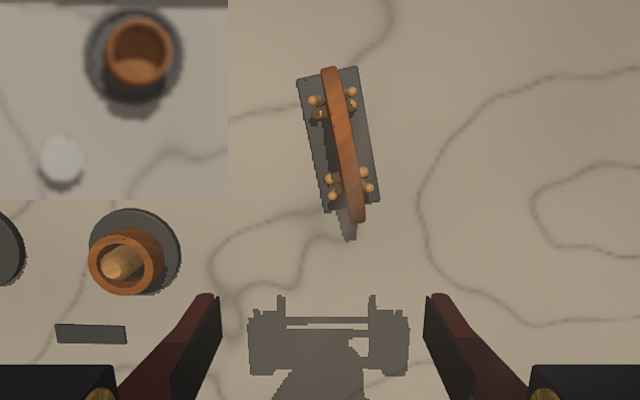

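The inset shows the cup upright inside the tray. The saucer stands on edge from pixel (330,68) to (357,221). The cradle board's corners are at (297,81), (357,66), (380,203) and (323,213).

```bash
python3 - <<'E'
from h import *
m=ctrl.camera_model('wrist');im=cv2.imread('pics/w7.png')[:,:,::-1].copy()
w,g,p=masks(im)
c=cast(m,[[297,81],[357,66],[380,203],[323,213]],8);print('base',c.mean(0),'sides',np.linalg.norm(c-np.roll(c,1,0),axis=1),'hd',[np.arctan2(*(c[i]-c[j])[1::-1]) for i,j in((0,3),(1,2))])
e=cast(m,[[330,68],[357,221]],71);d=e[0]-e[1];print('saucer ends z71',e.mean(0),np.linalg.norm(d),np.arctan2(d[1],d[0]))
b=max(blobs(w,(290,50,400,235),500),key=cv2.contourArea)
for r in (125,135,145,155,165):
    x=b[b[:,1]==r][:,0];q=cast(m,[[x.min(),r],[x.max(),r]],131);print(r,x.min(),x.max(),q.mean(0).round(1),np.linalg.norm(q[0]-q[1]).round(1))
print(m['position'])
E
```

```text
base [ 535.32187447 -357.71894664    8.        ] sides [122.05830814  54.24361727 124.79944308  55.9732207 ] hd [np.float64(0.19138588577730678), np.float64(0.2055169593422563)]
saucer ends z71 [ 536.32835962 -358.75629279   71.        ] 118.68939143813913 0.19516530257745454
125 330 350 [ 555.9 -352.8  131. ] 12.6
135 331 352 [ 549.8 -353.8  131. ] 13.3
145 333 354 [ 543.6 -355.2  131. ] 13.4
155 335 356 [ 537.4 -356.6  131. ] 13.5
165 338 357 [ 531. -358.  131.] 12.3
[ 563.98711658 -341.70528455  403.54190827]
```

```bash
python3 -m inch '[{"xyz":[56,15,0],"rot":[0,0,-0.197]},{"xyz":[56,15,30],"rot":[0,0,-0.197]},{"xyz":[56,15,65],"rot":[0,0,-0.197]},{"xyz":[56,15,85],"rot":[0,0,-0.197]},{"xyz":[56,15,90],"rot":[0,0,-0.197]},{"xyz":[56,15,90],"rot":[0,0,-0.197]},{"xyz":[56,15,90],"rot":[0,0,-0.197]}]' 100
python3 - <<'E'
from h import *
o,m,im=snap('w8');go(536,-357.7,96,0.197)
w,g,p=masks(im)
for b in blobs(w,(200,120,440,420),500):
  for r in range(b[:,1].min(),b[:,1].max(),25):
    x=b[b[:,1]==r][:,0];q=cast(m,[[x.min(),r],[x.max(),r]],131);print(r,x.min(),x.max(),R.from_rotvec(o['orientation']).inv().apply(q.mean(0)-o['ee_pos']).round(1),np.linalg.norm(q[0]-q[1]).round(1))
E
```

```text
t: 18.1
ee_pos: [536.5, -357.0, 152.3]
orientation: [3.126, 0.311, 0.001]
ft_force: [0.4, -0.2, 0.2]
width: 53.5
grasp_force: 0.0
xyz [-0.9 -0.1 57.1] rot [ 0.002 -0.002  0.001] t 18.15
294 392 404 [ 0.2 36.5 21.3] 5.8
319 401 417 [-13.2  42.6  21.3] 7.9
293 249 249 [  0.7 -35.2  21.3] 0.0
318 227 246 [-12.7 -42.   21.3] 9.3
343 225 237 [-26.6 -45.6  21.2] 6.0
368 203 227 [-41.1 -54.8  21.2] 12.3
157 316 332 [65.   0.8 21.3] 6.9
182 302 354 [54.1  2.6 21.3] 23.0
207 313 336 [42.9  1.1 21.3] 10.3
232 312 336 [31.2  0.8 21.3] 11.0
257 313 337 [19.   1.3 21.3] 11.2
282 308 343 [ 6.4  1.6 21.3] 16.7
307 314 337 [-6.7  1.6 21.3] 11.2
332 315 337 [-20.4   1.9  21.3] 10.9
```

The saucer plane lies within 1.5 mm of the finger mid-plane, so I can go down and grip.

```bash
python3 -m inch '[{"xyz":[0,1,20],"rot":[0,0,0]},{"xyz":[0,1,40],"rot":[0,0,0]},{"xyz":[0,1,52],"rot":[0,0,0]},{"xyz":[0,1,56],"rot":[0,0,0]},{"xyz":[0,1,56],"rot":[0,0,0]},{"xyz":[0,1,56],"rot":[0,0,0]}]'
python3 -m inch '[{"xyz":[0,0,0],"rot":[0,0,0]},{"xyz":[0,0,0],"rot":[0,0,0]},{"xyz":[0,0,0],"rot":[0,0,0]},{"xyz":[0,0,0],"rot":[0,0,0]},{"xyz":[0,0,0],"rot":[0,0,0]},{"xyz":[0,0,0],"rot":[0,0,0]},{"xyz":[0,0,0],"rot":[0,0,0]},{"xyz":[0,0,0],"rot":[0,0,0]}]' 255
```

```text
t: 18.65
ee_pos: [536.3, -358.9, 96.5]
orientation: [3.126, 0.309, 0.002]
ft_force: [-0.4, -1.5, 0.3]
width: 53.5
grasp_force: 0.0
t: 19.32
ee_pos: [535.8, -358.5, 95.5]
orientation: [3.126, 0.309, 0.0]
ft_force: [0.0, 0.2, 0.7]
width: 11.9
grasp_force: 30.0
```

```bash
python3 -m inch '[{"xyz":[0,0,-20],"rot":[0,0,0]},{"xyz":[0,0,-55],"rot":[0,0,0]},{"xyz":[0,0,-95],"rot":[0,0,0]},{"xyz":[0,0,-135],"rot":[0,0,0]},{"xyz":[0,0,-170],"rot":[0,0,0]},{"xyz":[17,-678,-170],"rot":[0,0,0.417]},{"xyz":[17,-678,-170],"rot":[0,0,0.417]},{"xyz":[17,-678,-170],"rot":[0,0,0.417]},{"xyz":[17,-678,-170],"rot":[0,0,0.417]},{"xyz":[17,-678,-170],"rot":[0,0,0.417]},{"xyz":[17,-678,-170],"rot":[0,0,0.417]},{"xyz":[17,-678,-170],"rot":[0,0,0.417]}]'
python3 -c "
from h import *
go(420,310,266,-0.22)"
```

```text
t: 20.32
ee_pos: [484.9, -69.4, 265.4]
orientation: [-3.122, 0.346, 0.0]
ft_force: [1.9, 1.4, -1.5]
width: 11.8
grasp_force: 30.0
xyz [-146.4 -356.    -0.6] rot [-0.     0.    -0.001] t 20.32
```

```bash
python3 -m inch '[{"xyz":[-146,-350,0],"rot":[0,0,0]},{"xyz":[-146,-350,0],"rot":[0,0,0]},{"xyz":[-146,-350,0],"rot":[0,0,0]},{"xyz":[-146,-350,0],"rot":[0,0,0]},{"xyz":[-146,-350,0],"rot":[0,0,0]},{"xyz":[-146,-350,0],"rot":[0,0,0]},{"xyz":[-146,-350,0],"rot":[0,0,0]},{"xyz":[-146,-350,0],"rot":[0,0,0]},{"xyz":[-146,-350,0],"rot":[0,0,0]},{"xyz":[-146,-350,0],"rot":[0,0,0]},{"xyz":[-146,-350,0],"rot":[0,0,0]},{"xyz":[-146,-350,0],"rot":[0,0,0]}]'
python3 -c "
from h import *
o,m,im=snap('w9');print(o['ee_pos'],o['orientation'],o['width'])"
```

```text
t: 21.32
ee_pos: [419.4, 301.9, 265.0]
orientation: [3.122, -0.343, -0.001]
ft_force: [-0.0, -0.6, -1.6]
width: 12.0
grasp_force: 30.0
[419.40627784 301.91455017 265.021812  ] [ 3.12167379e+00 -3.43045684e-01 -9.72578990e-04] 12.038534288041657
```

View pics/w9.png

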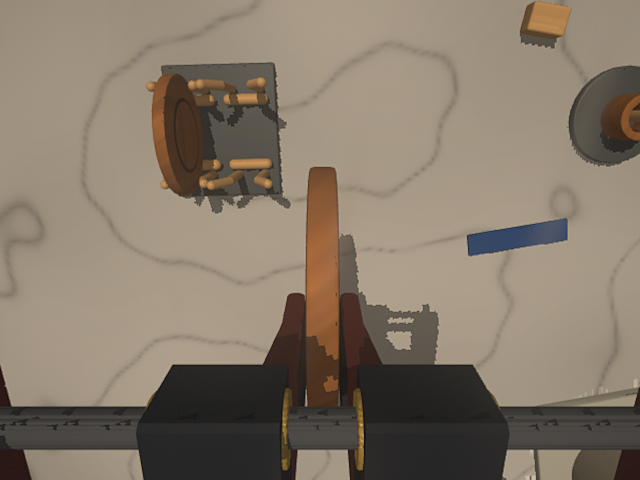

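The rack is at the upper left: base corners (162,67), (274,63) and (282,195), with the stored saucer near (178,133). The held saucer hangs straight at column 322. I'll shift so the camera looks straight down on the empty slot.

```bash
python3 -m inch '[{"xyz":[-25,-72,0],"rot":[0,0,0]},{"xyz":[-25,-72,0],"rot":[0,0,0]},{"xyz":[-25,-72,0],"rot":[0,0,0]},{"xyz":[-25,-72,0],"rot":[0,0,0]},{"xyz":[-25,-72,0],"rot":[0,0,0]}]'
python3 -c "
from h import *
o,m,im=snap('w10');print(o['ee_pos'],o['orientation'],o['width'])
cv2.imwrite('pics/v10.png',cv2.resize(im[20:200,210:410,::-1],(660,594),interpolation=cv2.INTER_CUBIC))"
```

```text
t: 21.78
ee_pos: [411.5, 376.3, 265.1]
orientation: [3.121, -0.347, -0.001]
ft_force: [-0.4, -0.5, -1.4]
width: 11.8
grasp_force: 30.0
[411.46218177 376.26345973 265.14219412] [ 3.12114528e+00 -3.47044419e-01 -7.91220755e-04] 11.814458511919298
```

View pics/v10.png

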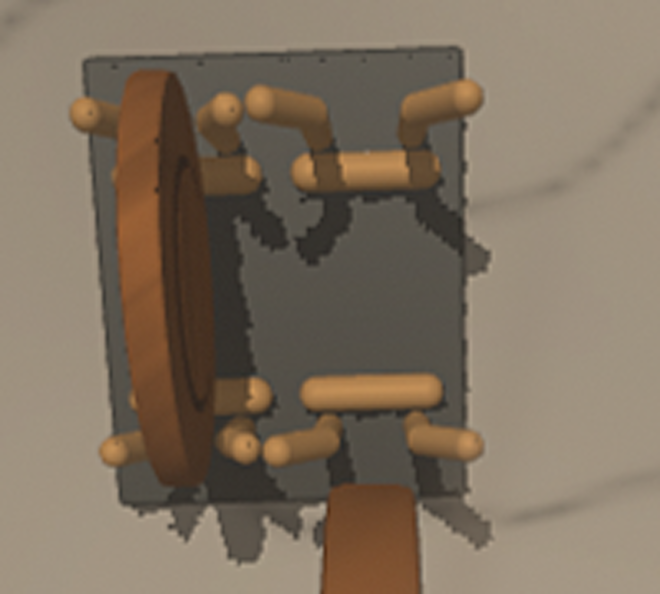

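Clear view of the rack. In crop pixels, the empty slot's four flared dowel tops are at (262,103), (468,97), (277,451) and (470,444). The base corners are (85,60), (462,48), (465,493) and (120,503).

```bash
python3 - <<'E'
from h import *
m=ctrl.camera_model('wrist')
f=lambda L:np.array(L)/3.3+[210,20]
q=cast(m,f([[262,103],[468,97],[277,451],[470,444]]),77);print('tops',q.mean(0),np.linalg.norm(q[0]-q[1]),np.linalg.norm(q[0]-q[2]),np.linalg.norm(q[1]-q[3]))
d=q[0]+q[1]-q[2]-q[3];print('hd',np.arctan2(d[1],d[0]))
c=cast(m,f([[85,60],[462,48],[465,493],[120,503]]),8);print(np.linalg.norm(c-np.roll(c,1,0),axis=1))
for i,j in((0,3),(1,2)): e=c[i]-c[j];print('hd',np.arctan2(e[1],e[0]))
e=(c[1]+c[0]-c[2]-c[3])[:2];e/=np.linalg.norm(e);n=np.array([-e[1],e[0]]);print('from base',c.mean(0)[:2]-25*n, 'right edge+28',((c[1]+c[2])/2)[:2]+28*n)
b=cast(m,f([[302,172],[438,172],[305,392],[440,392]]),20);print('bars@20',b.mean(0))
h=-0.22
o=ctrl.get_obs();go(*q.mean(0)[:2],265,-0.22)
# held disc: top rim row in image, tool frame
im=cv2.imread('pics/w10.png')[:,:,::-1].copy();w,g,p=masks(im);r=R.from_rotvec(o['orientation']).inv()
for row in(180,200,230,260):
    x=np.where(w[row,290:350])[0]+290;P=cast(m,[[x.min(),row],[x.max(),row]],o['ee_pos'][2]+10);print(row,x.min(),x.max(),r.apply(P.mean(0)-o['ee_pos']).round(1))
E
```

```text
tops [497.99205528 356.30811443  77.        ] 47.989311200770906 79.7461933044756 79.31766807366301
hd -0.1964747641135846
[121.83360052 104.20497433 121.85645613 104.72280772]
hd -0.19838653125489616
hd -0.19413601482124143
from base [497.85124473 356.26962335] right edge+28 [498.15393349 356.99276791]
bars@20 [497.48283354 355.84932847  20.        ]
xyz [88.8  0.3  0.2] rot [ 0.001  0.    -0.002] t 21.83
180 308 335 [ 60.    0.1 -10. ]
200 307 336 [ 52.6   0.1 -10. ]
230 307 337 [ 41.    0.2 -10. ]
260 306 338 [ 28.9   0.2 -10. ]
```

Four measures agree: empty slot at (498,356.4), heading −0.197, and the mouth and base sizes match. I'll go above it and lower partway first.

```bash
python3 -m inch '[{"xyz":[88.7,0.4,0],"rot":[0,0,-0.024]},{"xyz":[88.7,0.4,0],"rot":[0,0,-0.024]},{"xyz":[88.7,0.4,0],"rot":[0,0,-0.024]},{"xyz":[88.7,0.4,0],"rot":[0,0,-0.024]},{"xyz":[88.7,0.4,35],"rot":[0,0,-0.024]},{"xyz":[88.7,0.4,70],"rot":[0,0,-0.024]},{"xyz":[88.7,0.4,92],"rot":[0,0,-0.024]},{"xyz":[88.7,0.4,97],"rot":[0,0,-0.024]},{"xyz":[88.7,0.4,97],"rot":[0,0,-0.024]},{"xyz":[88.7,0.4,97],"rot":[0,0,-0.024]},{"xyz":[88.7,0.4,97],"rot":[0,0,-0.024]}]'
python3 - <<'E'
from h import *
for i in range(3): go(498,356.4,95.5,-0.197); ctrl.get_image('top')
t=ctrl.get_image('scene');cv2.imwrite('pics/s1.png',cv2.resize(t[110:250,360:510,::-1],(600,560),interpolation=cv2.INTER_CUBIC))
E
```

```text
t: 22.75
ee_pos: [498.4, 358.9, 170.5]
orientation: [-3.125, 0.308, -0.004]
ft_force: [-0.1, -0.5, -1.1]
width: 12.0
grasp_force: 30.0
xyz [-0.1  2.7 75. ] rot [-0.002 -0.002  0.001] t 22.75
xyz [-0.2  2.8 75. ] rot [-0.002 -0.002  0.001] t 22.8
xyz [-0.1  2.7 74.9] rot [-0.002 -0.002  0.001] t 22.85
```

View pics/s1.png

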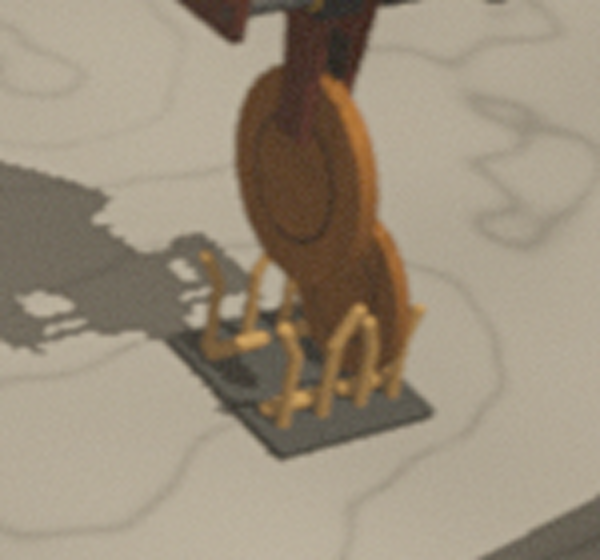

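The saucer hangs plumb above the empty slot, with the stored saucer untouched behind it. I'll correct the 2.7 mm in y and lower slowly.

```bash
python3 -m inch '[{"xyz":[0,2.7,0],"rot":[0,0,0]},{"xyz":[0,2.7,15],"rot":[0,0,0]},{"xyz":[0,2.7,30],"rot":[0,0,0]},{"xyz":[0,2.7,42],"rot":[0,0,0]},{"xyz":[0,2.7,50],"rot":[0,0,0]},{"xyz":[0,2.7,50],"rot":[0,0,0]},{"xyz":[0,2.7,50],"rot":[0,0,0]}]'
python3 -c "
from h import *
go(498,356.4,95.5,-0.197)"
```

```text
t: 23.53
ee_pos: [497.0, 355.5, 118.1]
orientation: [3.126, -0.308, -0.001]
ft_force: [-0.3, 0.5, -0.5]
width: 12.0
grasp_force: 30.0
xyz [ 0.8 -1.1 22.6] rot [0.001 0.001 0.001] t 23.53
```

```bash
python3 -m inch '[{"xyz":[0.5,-0.8,6],"rot":[0,0,0]},{"xyz":[0.5,-0.8,12],"rot":[0,0,0]},{"xyz":[0.5,-0.8,17],"rot":[0,0,0]},{"xyz":[0.5,-0.8,20],"rot":[0,0,0]},{"xyz":[0.5,-0.8,22],"rot":[0,0,0]},{"xyz":[0.5,-0.8,22],"rot":[0,0,0]},{"xyz":[0.5,-0.8,22],"rot":[0,0,0]}]'
```

```text
t: 24.12
ee_pos: [497.8, 356.3, 96.3]
orientation: [3.126, -0.308, -0.0]
ft_force: [-0.8, 0.3, -1.0]
width: 12.0
grasp_force: 30.0
```

```bash
python3 -m inch '[{"xyz":[0,0,0.5],"rot":[0,0,0]},{"xyz":[0,0,1],"rot":[0,0,0]},{"xyz":[0,0,1],"rot":[0,0,0]},{"xyz":[0,0,1],"rot":[0,0,0]}]'
```

```text
t: 24.45
ee_pos: [497.9, 356.4, 95.6]
orientation: [-3.126, 0.308, -0.0]
ft_force: [-0.2, -0.4, -1.1]
width: 11.8
grasp_force: 30.0
```

```bash
python3 -m inch '[{"xyz":[0,0,0.5],"rot":[0,0,0]},{"xyz":[0,0,1],"rot":[0,0,0]},{"xyz":[0,0,1],"rot":[0,0,0]},{"xyz":[0,0,1],"rot":[0,0,0]}]'
```

```text
t: 24.78
ee_pos: [497.9, 356.4, 95.4]
orientation: [-3.126, 0.308, -0.001]
ft_force: [-2.9, -0.3, 7.3]
width: 11.7
grasp_force: 30.0
```

It's seated: the force is now 7 N upward. I'll open only to about 30 mm to stay clear of the stored saucer, then lift straight up.

```bash
python3 -m inch '[{"xyz":[0,0,0],"rot":[0,0,0]},{"xyz":[0,0,0],"rot":[0,0,0]},{"xyz":[0,0,0],"rot":[0,0,0]},{"xyz":[0,0,0],"rot":[0,0,0]},{"xyz":[0,0,0],"rot":[0,0,0]}]' 168
python3 -m inch '[{"xyz":[0,0,-10],"rot":[0,0,0]},{"xyz":[0,0,-25],"rot":[0,0,0]},{"xyz":[0,0,-50],"rot":[0,0,0]},{"xyz":[0,0,-90],"rot":[0,0,0]},{"xyz":[0,0,-130],"rot":[0,0,0]},{"xyz":[0,0,-160],"rot":[0,0,0]},{"xyz":[-30,60,-160],"rot":[0,0,0]},{"xyz":[-60,120,-160],"rot":[0,0,0]},{"xyz":[-60,120,-160],"rot":[0,0,0]},{"xyz":[-60,120,-160],"rot":[0,0,0]},{"xyz":[-60,120,-160],"rot":[0,0,0]}]'
python3 - <<'E'
from h import *
t=ctrl.get_image('scene');o,m,im=snap('w11')
cv2.imwrite('pics/s2.png',np.hstack([cv2.resize(t[150:330,180:480],(500,300)),cv2.resize(im[:280,:270],(289,300))])[:,:,::-1])
m=ctrl.camera_model('wrist');print(o['ee_pos'],proj(m,[[498,356.4,131],[498+50*np.sin(.197),356.4+50*np.cos(.197),109]]))
E
```

```text
t: 25.2
ee_pos: [497.7, 356.2, 94.3]
orientation: [3.126, -0.308, -0.0]
ft_force: [-1.2, 0.2, -0.3]
width: 29.9
grasp_force: 0.0
t: 26.12
ee_pos: [414.0, 248.5, 255.2]
orientation: [3.126, -0.31, 0.0]
ft_force: [1.0, 0.4, 0.5]
width: 30.1
grasp_force: 0.0
[415.73869155 250.08785406 255.53524167] [[145.44542755 150.23615685]
 [ 88.92238904 147.57824957]]
```

View pics/s2.png

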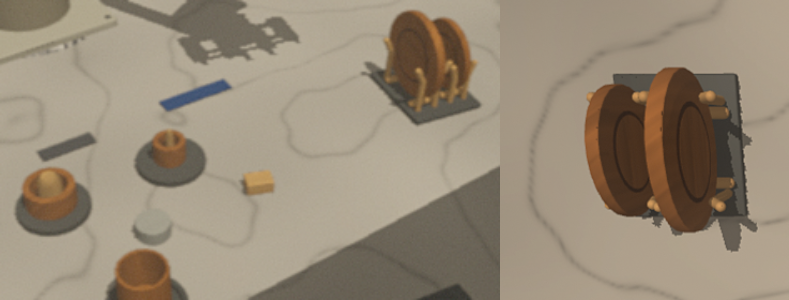

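The final views show both rings flat on their posts and the cup in the tray. The saucer stands in the empty slot, parallel to the undisturbed stored saucer. The grip height at contact was 95.4, the same as in the cradle, so the saucer is fully down.

```bash
python3 -c "
from workcell import ctrl
print(ctrl.close_job())"
```

```text
the job is handed in; nothing more can be done
None
```

I handed the job in at about 26 s: both rings are flat on their posts, the cup is upright in the tray, and the saucer is fully down in the empty slot with the stored saucer undisturbed.

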